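Sort stick knobs by feel into two slotted racks

ROBOT

A 6-joint arm with a two-finger parallel gripper is mounted at the origin on the work surface. World frame = base frame: x ahead of the robot, y to its left, z up, the work surface at z = 0. Lengths are in mm, angles in rad, forces in N, time in s.
With the tool pointing down it reaches from about 300 to 775 mm from the base axis. Payload 14.6 kg.
Tool frame: the origin (TCP) lies midway between the tips of the shut fingers; the grasp point (between the pads) lies behind it (manip.grip_depth is the z of the grasp point in the tool frame, in mm); z points along the fingers, y is the line along which they close (so a half turn about z gives the same grasp; the last joint's range is limited). The gripper opens to 94 mm and grips with 3 to 60 N. Pads are 16 mm wide; open, the fingers measure 119 mm over their backs; the gripper's body (75 mm by 177 mm) begins 78 mm behind the grasp point.
Start: joints at [-1.184, 0.3, 1.521, -0, 1.321, -0.067], TCP at [241.103, -494.326, 205.446] pointing down, gripper open.
Joint ranges: [-3.03, 3.03], [-0.79, 2.21], [0.23, 2.52], [-1.04, 4.18], [0, 3.07], [-2.55, 2.55]. Speed limits (rad/s): [2.22, 2.22, 2.57, 3.14, 3.14, 3.14].

INTERFACE

Orientations are given as [roll, pitch, yaw] about the fixed x, y, z axes, in that order (R = Rz(yaw) Ry(pitch) Rx(roll)).
In Python, from cell import manip gives the robot as it stands.
- The arm moves only by the shell command python3 -m creep 'ROWS' [OPENING] [FORCE]. ROWS is a JSON list of rows, 1 to 5 of them, each of 6 numbers: dx, dy, dz in mm, then a rotation vector rx, ry, rz in rad; each row is the pose to reach, as a shift and turn from the pose commanded when the command began, along the tool's axes at that moment; what a row does not reach only later rows make up. A row lasts 1/10 s, in which the tool goes at most 50 mm and 0.15 rad, less where a joint would pass 70% of its speed; a pose out of reach is approached as far as the arm can. OPENING is the finger opening in mm, set as the command begins (- or left out keeps the last). The fingers move at their own pace and stop on an object; FORCE is the grip in N (left out, the last holds). Time passes only in rows, so rows that do not move let the fingers close. It prints the time, the measured TCP pose, the force, the opening and the grip force at its end. Input that does not fit is refused with a message, and nothing moves.
- manip.read_state(): the state, without advancing time (a new reading comes with each control period).
- manip.camera(name): name is "scene" or "top" or "wrist"; returns (picture, depth): 384x512x3 uint8, red, green, blue; 384x512 float32, mm along the optical axis (not along the pixel's ray), 0 where there is no reading.
- manip.camera_info(name): a dict with "K" (3x3 intrinsics, pixels), "dist" ([k1, k2, p1, p2, k3] as OpenCV has them; the pictures are not rectified), "rvec" (rotation vector, rad) and "tvec" (3), from world to camera coordinates, as OpenCV has them; the wrist camera has in their place "mount" (4x4, takes a point from camera to tool coordinates, whose origin is the TCP and whose axes are the flange's). Camera axes: x right, y down, z forward; pixel columns grow to the right and rows downward; lengths in mm; the calibration is good to about 2 mm. A picture is of the moment at which its call begins: read the wrist's pose just before it. camera_info takes no time and is no camera call.
- manip.sign_off(): hands the job in; it is judged then, once.
The state is a dict: "clock": time; "joints": joint angles; "qd": joint speeds; "effort": joint torques, N m; "eef_pos": TCP position; "eef_rot": TCP orientation; "wrist_force": force on the tool from outside, world axes, zero at the start; "moment": the same for the moment, N m; "finger_gap": finger opening in mm; "finger_force": force on a finger pad.
Only numpy, scipy, OpenCV 4.12 (cv2) and the standard library are available. Lean on these libraries where they do the work, as an engineer would, in place of code of your own. Each camera call takes 0.05 s, during which the arm holds its last target. There are 200 camera calls.

TASK

The two pale stick knobs in the drilled block look alike, but some hide a lead plug. One at a time, lift each knob just clear of the block, hold it still over the block for about a second to feel its weight on the wrist, then slide it by its neck along the slot of the right rack until it touches the stop (or the knob already there) and let go: over 200 g into the rack with two posts, under 200 g into the rack with one post. Be gentle with the racks (no push or knock over 20 N) and leave everything else where it is.

Things in the scene. Friction and masses are not known exactly. Their poses are not given: they have to be found in the camera images.
- block: dark holding block, fixed, 210 x 75 mm (x, y), 40 mm tall, origin under its centre; three holes 36 mm wide, 30 mm deep along its x axis at -70, 0, +70 mm. The knobs stand in two of them, shoulder on the block top (foot 24 mm down, so knob origin at z = 16 mm); the third holds a dark spindle
- knob_1: pale turned stick knob, 80 to 320 g, upright, 100 mm tall; origin under its foot, z up. From the foot: button 32 mm wide, 0-6 mm; neck 20 mm wide, 6-24 mm; flat shoulder 50 mm wide, 24-44 mm; plain round grip 38 mm wide, 49-84 mm; dome. In a slot the button goes under the rails, the shoulder over them, with 6 mm play in height
- knob_2: second pale knob, same in shape and size as knob_1 (origin under its foot, z up), its own weight 80 to 320 g, not related to the other's
- rack_two: two-post waxed (slippery) wooden rack, fixed, 130 x 90 mm; origin under its centre, +x along its 26 mm wide slot towards the stop board. Slot: between two rails 12 mm thick, tops at 60 mm, open above, open at the mouth (x = -65 mm), 70 mm wide free space under the rails down to z = 14 mm; takes two knobs in line. TWO posts 12 mm thick, to z = 140 mm, on the stop board
- rack_one: one-post waxed (slippery) wooden rack, fixed, 130 x 90 mm; origin under its centre, +x along its 26 mm wide slot towards the stop board. Slot: between two rails 12 mm thick, tops at 60 mm, open above, open at the mouth (x = -65 mm), 70 mm wide free space under the rails down to z = 14 mm; takes two knobs in line. ONE post 12 mm thick, to z = 140 mm, on the stop board
- rack_two_stop (a point): that rack's stop: point on the stop board's face (rack x = +50 mm, board up to z = 96 mm), on the slot's centre line, level with the rail tops (z = 60 mm); axes as the rack's. A knob fully home has its axis 25 mm before it (75 mm if second in line) and its origin 24 mm below it
- rack_one_stop (a point): that rack's stop: point on the stop board's face (rack x = +50 mm, board up to z = 96 mm), on the slot's centre line, level with the rail tops (z = 60 mm); axes as the rack's. A knob fully home has its axis 25 mm before it (75 mm if second in line) and its origin 24 mm below it
- spindle: dark slim turned spindle with a pointed top, 86 mm tall above the block, standing in the third hole of the holding block; leave it there
- finial_a: dark turned finial 40 mm wide, 86 mm tall, standing on the bench; leave alone
- finial_b: dark turned finial like finial_a; leave alone
- hammer: small hammer, about 200 mm long, lying on the bench; leave alone
- wax_tin: round tin, 70 mm wide and 45 mm tall; leave alone
- dowel: round rod 22 mm thick, about 190 mm long, lying; leave alone
- bowl: wooden bowl 130 mm wide, 45 mm tall; leave alone
- chisel: lying turning tool with a wooden handle; leave alone

How it is judged:
By the outcome, as a careful person would: the job done as asked, in the order asked, and still so for the second after the job is handed in, with the robot touching nothing.
It also fails if it takes over 64 s, if anything falls off the work surface, if the arm or the gripper's body presses on something with over 40 N, if the wrist force passes 120 N, or if a joint passes its speed limit or range.

## Working session

There is one attempt and no reset: what is moved stays moved. The work goes in short steps, Python scripts to look and compute and a shell command to move; the robot and the scene stay as the last step left them, time stands still between calls to the robot, and variables do not carry over. Pictures are saved under pics/ and viewed, at most 10 in all, crops included, and the job is handed in when it is done.

```bash
mkdir -p pics; ls; python3 - <<'E'
from cell import manip
import cv2,numpy as np
print(manip.grip_depth, manip.read_state())
for n in("scene","top"):
    p,d=manip.camera(n); np.savez(f"{n}.npz",p=p,d=d)
    cv2.imwrite(f"pics/{n}0.png",cv2.resize(p[:,:,::-1],(800,600),interpolation=cv2.INTER_CUBIC))
    print(n,manip.camera_info(n))
print(manip.camera_info("wrist"))
E
```

```text
pics
-18.8 {'clock': 0.0, 'joints': array([-1.18360859e+00,  3.00487497e-01,  1.52157683e+00, -1.41215682e-05,
        1.32068987e+00, -6.66106443e-02]), 'qd': array([ 0.00024098, -0.0020078 , -0.00069061,  0.00086224,  0.00144386,
       -0.00153608]), 'effort': array([-3.34359411e-04, -5.31805050e+01, -3.52737665e+01,  7.08302949e-02,
        2.43679667e-02, -9.89232581e-05]), 'eef_pos': array([ 241.00113928, -494.09861593,  204.87913441]), 'eef_rot': array([-3.14043278e+00, -6.36656248e-05,  4.53801846e-01]), 'wrist_force': array([ 0.08979708, -0.31641757, -0.10389792]), 'moment': array([-0.01994261,  0.02282468, -0.03795733]), 'finger_force': 0.0, 'finger_gap': 93.97685667232525}
scene {'K': array([[422.05361159,   0.        , 254.15758366],
       [  0.        , 422.05361159, 195.10632714],
       [  0.        ,   0.        ,   1.        ]]), 'dist': array([0.04433951, 0.        , 0.        , 0.        , 0.        ]), 'rvec': array([ 2.25801748,  0.78556062, -0.33971605]), 'tvec': array([-431.13897996, -197.24404674, 1493.88487979])}
top {'K': array([[375.8026297 ,   0.        ,
[... 213 characters left out ...]
ay([ 2.18369156, -2.12864112,  0.18547952]), 'tvec': array([ -53.90501048,  592.12687226, 1156.38600936])}
{'K': array([[314.02610669,   0.        , 255.0487122 ],
       [  0.        , 314.02610669, 194.44821728],
       [  0.        ,   0.        ,   1.        ]]), 'dist': array([-0.07667811,  0.        ,  0.        ,  0.        ,  0.        ]), 'mount': array([[ 4.67944024e-05, -9.66817020e-01, -2.55469856e-01,
         7.40243970e+01],
       [ 9.99999949e-01,  1.25999368e-04, -2.93670395e-04,
         5.52649246e-01],
       [ 3.16114577e-04, -2.55469829e-01,  9.66816977e-01,
        -1.80020775e+02],
       [ 0.00000000e+00,  0.00000000e+00,  0.00000000e+00,
         1.00000000e+00]])}
```

View pics/top0.png

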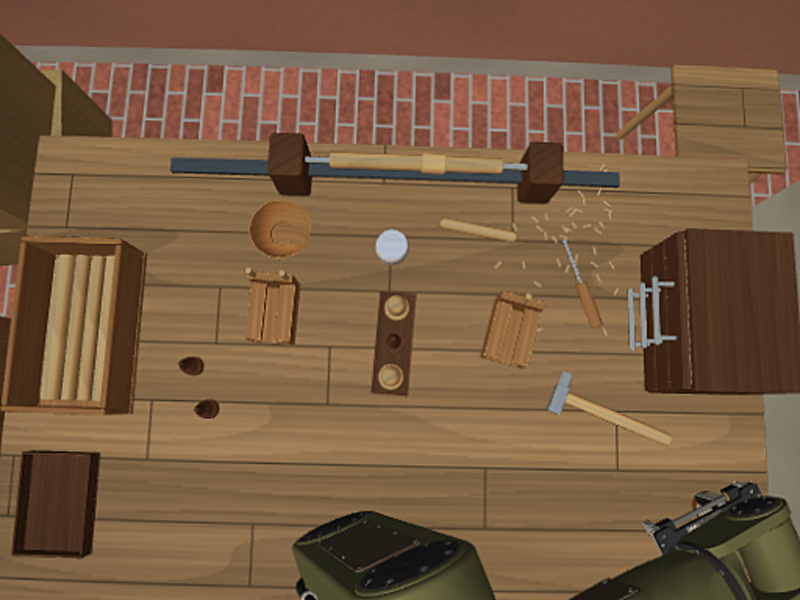

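View pics/scene0.png

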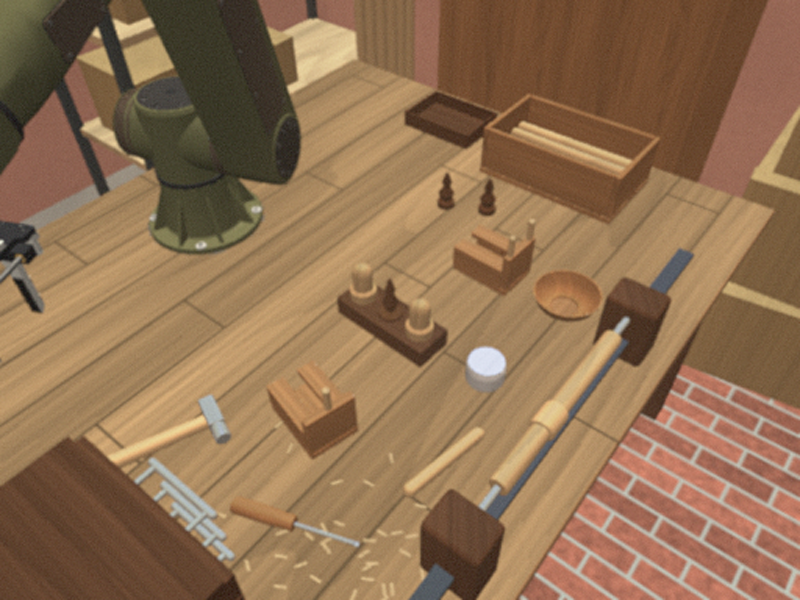

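Top view: the two-post rack is on the left (~272,308), the one-post rack on the right (~513,330). Knobs stand at (397,307) and (391,376), with the spindle between them at (394,341). Next, localise them by depth.

```bash
cat > h.py <<'E'
from cell import manip
import cv2,numpy as np
from scipy.spatial.transform import Rotation as R
def cloud(d,K,dist):
    v,u=np.nonzero(d>0); z=d[v,u]
    n=cv2.undistortPoints(np.c_[u,v].astype(float)[:,None],K,dist)[:,0]
    return np.c_[n*z[:,None],z],u,v
def fixed(n,d):
    i=manip.camera_info(n); P,u,v=cloud(d,i["K"],i["dist"])
    return (P-i["tvec"])@cv2.Rodrigues(i["rvec"])[0],u,v
def box(W,c,r,z0,z1):
    m=(np.hypot(*(W[:,:2]-c).T)<r)&(W[:,2]>z0)&(W[:,2]<z1); return W[m]
E
python3 - <<'E'
from h import *
for n in("top","scene"):
    d=np.load(n+".npz")["d"]; W,u,v=fixed(n,d)
    np.save(n+"W.npy",W)
    if n=="top":
        s=.64
        at=lambda x,y:W[np.argmin((u-x*s)**2+(v-y*s)**2)].round(1)
        for nm,q in dict(k1=(397,305),k2=(391,374),sp=(394,341),r2=(272,308),r1=(513,330),bench=(330,430)).items(): print(nm,at(*q))
        c={k:at(*q)[:2] for k,q in dict(b=(394,341),r2=(272,308),r1=(513,330),k1=(397,305),k2=(391,374)).items()}
    for k,r,z0,z1 in(("b",125,32,47),("r2",95,53,67),("r1",95,53,67),("r2",95,86,103),("r1",95,86,103),("r2",95,125,150),("r1",95,125,150),("k1",40,60,130),("k2",40,60,130)):
        P=box(W,c[k],r,z0,z1)
        if len(P)<3: print(n,k,z0,len(P));continue
        (cx,cy),wh,a=cv2.minAreaRect(P[:,:2].astype(np.float32))
        print(n,k,z0,len(P),"rect",np.round([cx,cy,*wh,a],1),"mean",P.mean(0).round(1),"zmax",P[:,2].max().round(1))
E
```

```text
k1 [602.7  -8.8 117.9]
k2 [470.7  -0.6 119.6]
sp [533.4  -4.8 115.7]
r2 [606.5 253.2  11.4]
r1 [ 573.6 -252.7   14.5]
bench [357.7 122.8  -1.6]
top b 32 1008 rect [539.9  -3.9  74.9 210.6  86.6] mean [536.6  -3.7  40.4] zmax 46.9
top r2 53 783 rect [599.5 246.4  91.5 128.2  87.6] mean [593.2 246.   60.4] zmax 66.7
top r1 53 771 rect [ 566.9 -243.8   90.8  124.4   76. ] mean [ 563.2 -242.6   60.2] zmax 66.9
top r2 86 119 rect [655.8 243.3  89.4  16.3  89.4] mean [654.6 243.5  94.9] zmax 102.6
top r1 86 142 rect [ 624.9 -258.1   89.4   15.7   75.7] mean [ 624.2 -257.4   95.3] zmax 102.2
top r2 125 34 rect [654.3 243.2  73.8  11.3  89. ] mean [654.8 244.3 137.7] zmax 143.7
top r1 125 18 rect [ 625.5 -258.7   10.4   11.4   68.1] mean [ 624.7 -258.1  137.5] zmax 142.6
top k1 60 182 rect [606.2  -6.7  45.9  42.4  77.8] mean [604.2  -8.   96. ] zmax 118.8
top k2 60 186 rect [ 4.689e+02 -2.000e-01  4.580e+01  4.700e+01  6.480e+01] mean [ 4.679e+02 -1.000e-01  9.450e+01] zmax 119.6
scene b 32 878 rect [541.9  -5.6  79.4 211.3  86.2] mean [552.9 -18.1  38.7] zmax 46.9
scene r2 53 523 rect [602.  243.3  94.8 134.3  87.5] mean [597.2 236.7  58.2] zmax 66.7
scene r1 53 877 rect [ 571.2 -246.4   92.7  132.8   75.5] mean [ 563.1 -249.4   58.5] zmax 67.0
scene r2 86 119 rect [660.1 239.3  90.4  17.3  87.8] mean [662.3 235.7  93.5] zmax 102.6
scene r1 86 243 rect [ 627.4 -259.6   89.6   18.3   76.3] mean [ 628.6 -262.5   93.6] zmax 102.9
scene r2 125 46 rect [659.3 239.5  79.7  12.2  89. ] mean [660.1 241.4 134.1] zmax 141.2
scene r1 125 32 rect [ 627.5 -259.2   11.6   11.3   81.4] mean [ 628.6 -260.6  134.9] zmax 140.5
scene k1 60 282 rect [612.6 -12.7  43.3  37.2  23.5] mean [617.3 -17.2  90.3] zmax 116.9
scene k2 60 250 rect [475.5  -5.4  43.2  36.8  26.9] mean [479.4  -8.4  89.2] zmax 116.0
```

Rack_two is near (600,246) with yaw -2.5°, rack_one near (568,-245) with yaw -14°, and the block near (540,-4) with yaw -3.3°. Moving now to a first viewpoint over rack_one.

```bash
cat >> h.py <<'E'
def to(x,y,z,yaw):
    "shift and rotvec in tool axes from the current pose to (x,y,z), tool down, given yaw"
    s=manip.read_state(); A=R.from_euler("xyz",s["eef_rot"]); B=R.from_euler("xyz",[np.pi,0,yaw])
    print("to",(A.inv().apply(np.array([x,y,z])-s["eef_pos"])).round(1),(A.inv()*B).as_rotvec().round(3),"clock",round(s["clock"],2))
def wrist(name):
    s=manip.read_state(); p,d=manip.camera("wrist"); i=manip.camera_info("wrist")
    P,u,v=cloud(d,i["K"],i["dist"]); M=i["mount"]
    W=(P@M[:3,:3].T+M[:3,3])@R.from_euler("xyz",s["eef_rot"]).as_matrix().T+s["eef_pos"]
    cv2.imwrite(f"pics/{name}.png",p[:,:,::-1]); np.savez(name+".npz",W=W,u=u,v=v); return W
def rect(W,c,r,z0,z1):
    P=box(W,c,r,z0,z1)
    if len(P)<4: print("none",len(P)); return
    (a,b),wh,t=cv2.minAreaRect(P[:,:2].astype(np.float32)); print(len(P),"rect",np.round([a,b,*wh,t],1),"zmed",np.median(P[:,2]).round(1))
E
python3 -m creep '[[330,-133,0,0,0,0.69],[330,-133,0,0,0,0.69],[330,-133,0,0,0,0.69],[330,-133,0,0,0,0.69],[330,-133,0,0,0,0.69]]'
python3 -c "
from h import *
to(480,-230,205,-.24)"
```

```text
clock: 0.6
eef_pos: [395.2, -323.9, 205.3]
eef_rot: [-3.141, 0.0, -0.229]
wrist_force: [-0.5, -0.3, -0.7]
finger_gap: 94.4
finger_force: 0.0
to [  61.3 -110.7    0.3] [-0.     0.     0.011] clock 0.6
```

```bash
python3 -m creep '[[61,-111,0,0,0,0.01],[61,-111,0,0,0,0.01],[61,-111,0,0,0,0.01],[61,-111,0,0,0,0.01]]'
python3 -c "
from h import *
W=wrist('w_r1')
for a in((95,53,67),(95,86,103),(95,125,150)): rect(W,(570,-245),*a)
to(500,-4,205,-.058)"
```

```text
clock: 1.0
eef_pos: [479.9, -228.2, 205.0]
eef_rot: [-3.141, 0.001, -0.23]
wrist_force: [-0.2, -0.3, 0.2]
finger_gap: 94.1
finger_force: 0.0
7730 rect [ 562.1 -243.3   90.7  115.5   75.8] zmed 60.7
1979 rect [ 624.4 -259.1   90.    16.    76. ] zmed 96.5
292 rect [ 623.9 -259.1   11.1   11.5   85.2] zmed 140.2
to [-3.120e+01 -2.244e+02  1.000e-01] [-0.     0.001 -0.173] clock 1.05
```

View pics/w_r1.png

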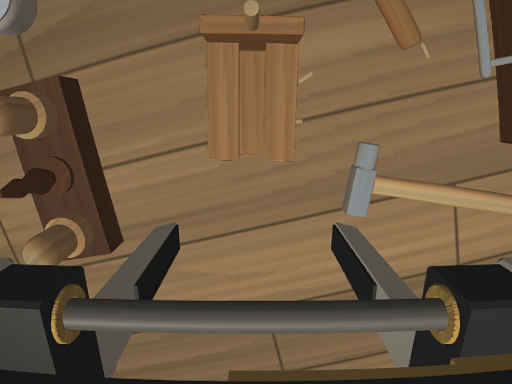

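The wrist view shows rack_one square on: stop board at (252,28), slot along column ~252, rail ends at row 160. On to the block.

```bash
python3 -m creep '[[-31,-224,0,0,0,-0.17],[-31,-224,0,0,0,-0.17],[-31,-224,0,0,0,-0.17],[-31,-224,0,0,0,-0.17],[-31,-224,0,0,0,-0.17]]'
python3 -m creep '[[0,0,0,0,0,0]]'
python3 -c "
from h import *
W=wrist('w_b')
rect(W,(540,-4),125,36,45)
for c in((606,-8),(469,-1)):
  for z in((56,62),(70,99),(105,125)): rect(W,c,32,*z)
to(469,-1,205,-.058)"
```

```text
clock: 1.55
eef_pos: [499.7, -3.8, 205.5]
eef_rot: [-3.141, 0.0, -0.063]
wrist_force: [1.0, -0.1, 0.1]
finger_gap: 93.5
finger_force: 0.0
clock: 1.65
eef_pos: [499.9, -4.1, 205.4]
eef_rot: [-3.141, 0.0, -0.061]
wrist_force: [-0.4, -0.5, -1.0]
finger_gap: 94.3
finger_force: 0.0
7724 rect [538.   -4.9  75.3 209.9  86.9] zmed 40.8
160 rect [604.   -9.   41.4  49.1   5.6] zmed 61.2
44 rect [593.1  -9.2   8.   29.6   1.5] zmed 85.7
1331 rect [608.3  -8.7  33.4  33.8  39.6] zmed 112.6
173 rect [474.8  -1.8  48.   37.4  86. ] zmed 61.0
272 rect [480.1  -1.5  37.2  15.8  87.7] zmed 85.6
960 rect [469.5  -1.5  33.9  32.   56.2] zmed 112.8
to [-31.1  -2.6   0.4] [ 0.     0.    -0.004] clock 1.7
```

View pics/w_b.png

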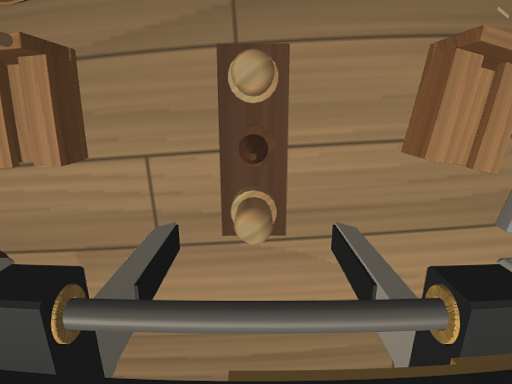

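Block centre is (538,-4.9) with yaw -3.1°, so the near knob is at about (468.6,-1.3) and the far one at (608,-8.7). Next: zero the force, then descend on the near knob.

```bash
cat >> h.py <<'E'
def weigh(n=20):
    "average wrist force and efforts over n camera periods at rest"
    F=[];E=[]
    for _ in range(n):
        manip.camera("wrist"); s=manip.read_state(); F.append(s["wrist_force"]); E.append(s["effort"])
    print("F",np.mean(F,0).round(3),"sd",np.std(F,0).round(2),"eff",np.mean(E,0).round(3),"clock",round(s["clock"],2))
E
python3 -m creep '[[-31,-2.6,40,0,0,0],[-31,-2.6,80,0,0,0],[-31,-2.6,105,0,0,0],[-31,-2.6,105,0,0,0]]'
python3 -m creep '[[0,0,0,0,0,0],[0,0,0,0,0,0]]'
python3 -c "
from h import *
weigh(20); to(468.8,-1.3,67,-.055)"
```

```text
clock: 2.1
eef_pos: [467.5, -2.6, 97.8]
eef_rot: [3.141, 0.005, -0.066]
wrist_force: [0.7, 0.2, 0.8]
finger_gap: 94.0
finger_force: 0.0
clock: 2.3
eef_pos: [470.3, -1.8, 102.0]
eef_rot: [3.142, -0.002, -0.065]
wrist_force: [0.1, 0.1, -0.2]
finger_gap: 94.1
finger_force: 0.0
F [-0.044 -0.014  0.189] sd [0.5  0.37 0.47] eff [-5.4000e-02 -4.5184e+01 -3.0581e+01  1.3000e-02 -6.9000e-02 -2.0000e-03] clock 3.3
to [-0.6  0.3 33.5] [ 0.    -0.    -0.009] clock 3.3
```

```bash
python3 -m creep '[[-0.6,0.3,15,0,0,-0.01],[-0.6,0.3,28,0,0,-0.01],[-0.6,0.3,33.5,0,0,-0.01],[-0.6,0.3,33.5,0,0,-0.01]]'
python3 -m creep '[[0,0,0,0,0,0],[0,0,0,0,0,0],[0,0,0,0,0,0],[0,0,0,0,0,0],[0,0,0,0,0,0]]' 30 25
python3 -c "
from h import *
s=manip.read_state();print(s['eef_pos'],s['finger_force'],s['wrist_force'])"
```

```text
clock: 3.7
eef_pos: [468.5, -1.3, 66.5]
eef_rot: [-3.142, 0.001, -0.054]
wrist_force: [0.5, -0.3, 0.6]
finger_gap: 94.2
finger_force: 0.0
clock: 4.2
eef_pos: [468.8, -1.3, 67.1]
eef_rot: [-3.142, -0.0, -0.054]
wrist_force: [0.3, -0.9, 0.0]
finger_gap: 57.2
finger_force: 0.0
[468.84721199  -1.28754729  67.13913193] 0.0 [ 0.31364683 -0.94716852  0.04383069]
```

```bash
python3 -m creep '[[0,0,0,0,0,0],[0,0,0,0,0,0],[0,0,0,0,0,0],[0,0,0,0,0,0]]' 
python3 -m creep '[[0,0,-7,0,0,0],[0,0,-14,0,0,0],[0,0,-21,0,0,0],[0,0,-28,0,0,0],[0,0,-34,0,0,0]]'
python3 -m creep '[[0,0,0,0,0,0],[0,0,0,0,0,0],[0,0,0,0,0,0]]' 
python3 -c "
from h import *
weigh(26)
W=np.load('w_b.npz')
to(480,-150,120,-.24)"
```

```text
clock: 4.6
eef_pos: [468.8, -1.3, 67.0]
eef_rot: [-3.142, -0.0, -0.054]
wrist_force: [0.2, 2.1, 1.1]
finger_gap: 37.5
finger_force: 25.0
clock: 5.1
eef_pos: [468.9, -1.3, 101.8]
eef_rot: [3.142, -0.001, -0.054]
wrist_force: [-0.4, -0.0, -2.4]
finger_gap: 37.8
finger_force: 25.0
clock: 5.4
eef_pos: [468.6, -1.3, 100.7]
eef_rot: [-3.142, 0.001, -0.054]
wrist_force: [0.3, 0.8, -2.7]
finger_gap: 37.4
finger_force: 25.0
F [-0.113 -0.127 -2.11 ] sd [0.37 0.5  0.45] eff [-0.0000e+00 -4.6087e+01 -3.1332e+01  1.6000e-02 -7.3000e-02 -0.0000e+00] clock 6.7
to [ 19.2 147.9 -19. ] [0.    0.    0.186] clock 6.7
```

Reading so far is 215–235 g with about 10–15 g uncertainty, too near 200 g, so I'll average longer.

```bash
python3 -c "
from h import *
weigh(50)
s=manip.read_state();print(s['eef_pos'],s['joints'],s['moment'])"
```

```text
F [ 0.017 -0.114 -2.135] sd [0.52 0.51 0.4 ] eff [-0.0000e+00 -4.6081e+01 -3.1338e+01  1.6000e-02 -7.3000e-02 -0.0000e+00] clock 9.2
[468.76740892  -1.29640211 100.95211425] [-8.09186686e-02  2.42442274e-01  1.85805850e+00 -6.45416536e-06
  1.04112243e+00  1.54359169e+00] [-0.00320441  0.02029831  0.01039504]
```

About 217 g averaged (noise ±5 g), so it is heavy: rack_two. Carry it to a spot before that rack's mouth and look.

```bash
python3 -m creep '[[0,-10,-20,0,0,0],[3,-40,-40,0,0,0],[6,-80,-49,0,0,0],[8,-120,-49,0,0,-0.005],[10,-160,-49,0,0,-0.01]]'
python3 -m creep '[[0,-40,0,0,0,0],[1,-70,0,0,0,0],[2,-93,0,0,0,0],[2,-93,0,0,0,0],[2,-93,0,0,0,0]]'
python3 -c "
from h import *
W=wrist('w_r2')
for a in((95,53,67),(95,86,103),(95,125,150)): rect(W,(600,245),*a)
rect(W,(568,-245),80,54,67)
to(495,251,90,-.045)"
```

```text
clock: 9.7
eef_pos: [487.5, 159.5, 150.4]
eef_rot: [-3.141, -0.001, -0.044]
wrist_force: [1.1, 0.3, -3.4]
finger_gap: 37.6
finger_force: 25.0
clock: 10.2
eef_pos: [493.2, 250.7, 149.6]
eef_rot: [3.141, 0.001, -0.043]
wrist_force: [-0.5, 0.1, -2.9]
finger_gap: 37.8
finger_force: 25.0
11851 rect [592.8 245.6  90.7 115.8  87.1] zmed 60.8
none 0
1141 rect [512.2 249.3  40.1  11.8  87.4] zmed 144.4
none 0
to [ 1.7 -0.9 59.8] [0.    0.    0.001] clock 10.25
```

View pics/w_r2.png

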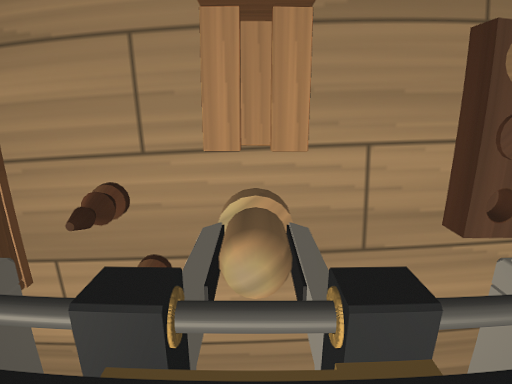

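Rack_two is clear and lined up: slot centred at column ~256, mouth at row 150, knob held upright at (256,260). I'll check lateral offset of the held knob in the same view.

```bash
python3 -c "
from h import *
W=np.load('w_r2.npz')['W']
for z in((185,197),(120,140),(135,146)): rect(W,(493,250.7),40,*z)
c=np.array([592.8,245.6]);e=np.array([np.cos(.0506),-np.sin(.0506)]);n=np.array([-e[1],e[0]])
q=(W[:,:2]-c);a=q@e;b=q@n
for a0 in(-50,-20,10,35):
  m=(abs(a-a0)<8)&(W[:,2]>55)&(W[:,2]<66)
  print(a0,'left rail',b[m&(b>0)].min().round(1),b[m&(b>0)].max().round(1),'right',b[m&(b<0)].min().round(1),b[m&(b<0)].max().round(1))
to(495,250.55,90,-.0506)"
```

```text
3471 rect [495.5 247.9  33.7  58.9  15. ] zmed 193.4
375 rect [511.5 249.   43.4  12.8  87.3] zmed 132.3
711 rect [508.8 249.5  45.3  18.6  87.6] zmed 144.1
-50 left rail 12.6 44.7 right -44.8 -13.6
-20 left rail 12.6 44.9 right -45.0 -13.0
10 left rail 12.7 45.3 right -45.3 -12.7
35 left rail 13.3 44.8 right -44.6 -12.8
to [ 1.7 -0.5 59.8] [0.    0.    0.007] clock 10.25
```

```bash
python3 -m creep '[[1.7,-0.9,20,0,0,0.007],[1.7,-0.9,40,0,0,0.007],[1.7,-0.9,54,0,0,0.007],[1.7,-0.9,59.8,0,0,0.007],[1.7,-0.9,59.8,0,0,0.007]]'
python3 -m creep '[[0,0,0,0,0,0],[0,0,0,0,0,0]]'
python3 -c "
from h import *
to(625.3,244.5,90,-.0506)"
```

```text
clock: 10.75
eef_pos: [495.1, 251.1, 89.8]
eef_rot: [3.141, 0.001, -0.051]
wrist_force: [-0.7, 0.5, -2.2]
finger_gap: 37.7
finger_force: 25.0
clock: 10.95
eef_pos: [495.6, 251.7, 91.1]
eef_rot: [-3.141, -0.001, -0.051]
wrist_force: [0.1, -0.4, -2.7]
finger_gap: 37.8
finger_force: 25.0
to [129.9   0.6   1.2] [-0.001 -0.001 -0.   ] clock 10.95
```

```bash
python3 -m creep '[[8,0.3,0.6,0,0,0],[16,0.3,0.6,0,0,0],[24,0.3,0.6,0,0,0],[32,0.3,0.6,0,0,0],[40,0.3,0.6,0,0,0]]'
python3 -m creep '[[6,0,0,0,0,0],[12,0,0,0,0,0],[18,0,0,0,0,0],[24,0,0,0,0,0],[30,0,0,0,0,0]]'
python3 -c "
from h import *
to(625.3,244.5,90,-.0506)"
```

```text
clock: 11.45
eef_pos: [535.9, 249.2, 89.5]
eef_rot: [3.142, 0.0, -0.051]
wrist_force: [-0.6, 0.2, -2.3]
finger_gap: 37.6
finger_force: 25.0
clock: 11.95
eef_pos: [565.5, 247.7, 89.6]
eef_rot: [-3.142, 0.0, -0.051]
wrist_force: [-0.1, -0.1, -2.5]
finger_gap: 37.4
finger_force: 25.0
to [59.9  0.2 -0.4] [-0.  0. -0.] clock 11.95
```

In the slot with no contact force. Carry on, then creep the last few millimetres.

```bash
python3 -m creep '[[10,0,0,0,0,0],[20,0,0,0,0,0],[30,0,0,0,0,0],[40,0,0,0,0,0],[49,0,0,0,0,0]]'
python3 -m creep '[[2,0,0,0,0,0],[4,0,0,0,0,0],[5,0,0,0,0,0],[6,0,0,0,0,0],[7,0,0,0,0,0]]'
python3 -m creep '[[0.4,0,0,0,0,0],[0.8,0,0,0,0,0],[1.2,0,0,0,0,0]]'
python3 -c "
from h import *
to(625.3,244.5,90,-.0506)"
```

```text
clock: 12.45
eef_pos: [614.9, 245.1, 89.5]
eef_rot: [3.142, 0.0, -0.051]
wrist_force: [-0.7, -0.5, -1.8]
finger_gap: 37.9
finger_force: 25.0
clock: 12.95
eef_pos: [620.9, 245.0, 89.7]
eef_rot: [-3.142, -0.0, -0.051]
wrist_force: [-0.0, 0.5, -1.0]
finger_gap: 37.8
finger_force: 25.0
clock: 13.25
eef_pos: [622.2, 244.8, 89.6]
eef_rot: [3.142, 0.0, -0.051]
wrist_force: [-0.3, -0.6, -2.3]
finger_gap: 37.7
finger_force: 25.0
to [ 3.2  0.2 -0.4] [ 0.  0. -0.] clock 13.25
```

```bash
python3 -m creep '[[0.5,0,0,0,0,0],[1,0,0,0,0,0],[1.5,0,0,0,0,0]]' | grep -E "pos|wrist"
python3 -m creep '[[0.4,0,0,0,0,0],[0.8,0,0,0,0,0]]'| grep -E "pos|wrist"
python3 -m creep '[[0.4,0,0,0,0,0]]'| grep -E "pos|wrist"
python3 -m creep '[[0.4,0,0,0,0,0]]'| grep -E "pos|wrist"
```

```text
eef_pos: [623.7, 244.8, 89.6]
wrist_force: [0.3, 0.3, -1.6]
eef_pos: [624.5, 244.7, 89.6]
wrist_force: [-0.1, -0.0, -2.1]
eef_pos: [624.9, 244.7, 89.5]
wrist_force: [-1.5, -0.1, -1.7]
eef_pos: [625.1, 244.7, 89.5]
wrist_force: [-2.8, -0.1, -1.8]
```

Touching the stop (x force −2.8 N). Now lower until the shoulder rests on the rails.

```bash
python3 -m creep '[[0,0,0.7,0,0,0],[0,0,1.4,0,0,0],[0,0,2,0,0,0]]' | grep -E "pos|wrist"
python3 -m creep '[[0,0,0.3,0,0,0]]'| grep -E "pos|wrist"
python3 -m creep '[[0,0,0.3,0,0,0]]'| grep -E "pos|wrist"
python3 -m creep '[[0,0,0.3,0,0,0]]'| grep -E "pos|wrist"
```

```text
eef_pos: [625.0, 244.7, 87.4]
wrist_force: [-3.3, 0.8, -0.8]
eef_pos: [625.1, 244.7, 87.1]
wrist_force: [-5.0, 0.5, 0.2]
eef_pos: [625.1, 244.7, 87.1]
wrist_force: [-5.8, 0.7, 2.6]
eef_pos: [625.2, 244.7, 87.1]
wrist_force: [-6.8, -1.2, 4.5]
```

```bash
python3 -m creep '[[-0.3,0,-0.5,0,0,0]]'| grep -E "pos|wrist"
python3 -m creep '[[0,0,0,0,0,0],[0,0,0,0,0,0],[0,0,0,0,0,0],[0,0,0,0,0,0]]' 70
python3 -m creep '[[0,0,-15,0,0,0],[0,0,-35,0,0,0],[0,0,-65,0,0,0],[0,0,-105,0,0,0]]' 94
python3 -m creep '[[-45,0,-5,0,0,0],[-85,0,-10,0,0,0],[-105,0,-10,0,0,0],[-105,0,-10,0,0,0],[-105,0,-10,0,0,0]]'
python3 -c "
from h import *
W=wrist('w_p1')
for z in((86,103),(76,84),(110,134)): rect(W,(624,244),34,*z)
rect(W,(592.8,245.6),95,53,67)
to(604,-9,205,-.055)"
```

```text
eef_pos: [624.9, 244.7, 87.2]
wrist_force: [-3.3, 0.4, -2.6]
clock: 15.05
eef_pos: [625.2, 244.7, 87.3]
eef_rot: [-3.141, -0.001, -0.051]
wrist_force: [0.7, -0.7, -0.8]
finger_gap: 65.9
finger_force: 0.0
clock: 15.45
eef_pos: [624.4, 244.5, 193.1]
eef_rot: [3.141, 0.002, -0.051]
wrist_force: [0.3, -0.4, 1.0]
finger_gap: 93.7
finger_force: 0.0
clock: 15.95
eef_pos: [520.5, 250.1, 203.5]
eef_rot: [-3.141, -0.002, -0.05]
wrist_force: [-0.2, 0.1, -0.5]
finger_gap: 93.9
finger_force: 0.0
520 rect [632.4 247.1  43.9  53.   75.6] zmed 96.3
434 rect [625.3 244.5  48.1  50.2  87.1] zmed 82.2
1301 rect [624.2 244.3  37.5  37.   34. ] zmed 130.6
6604 rect [592.5 245.5  90.5 115.8  87.3] zmed 60.8
to [ 96.2 254.5  -2.1] [-0.    -0.001  0.004] clock 16.0
```

View pics/w_p1.png

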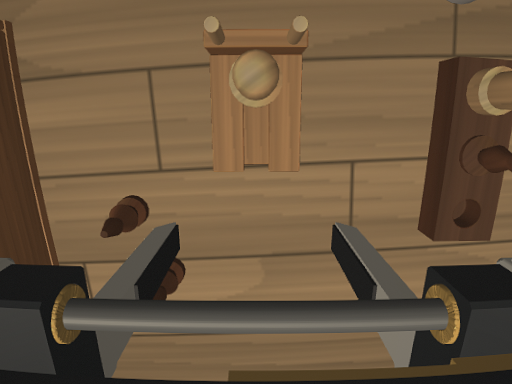

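Knob 1 is upright against the stop board at (254,75), axis measured at (625.3,244.5), so it is home. On to the far knob.

```bash
python3 -m creep '[[88,254.5,0,0,0,0.004],[88,254.5,0,0,0,0.004],[88,254.5,0,0,0,0.004],[88,254.5,0,0,0,0.004],[88,254.5,0,0,0,0.004]]'
python3 -m creep '[[0,0,0,0,0,0],[0,0,0,0,0,0]]'
python3 -c "
from h import *
to(608.1,-8.7,101,-.055)"
```

```text
clock: 16.5
eef_pos: [590.7, 7.3, 202.1]
eef_rot: [3.142, 0.0, -0.055]
wrist_force: [0.6, -0.2, 0.4]
finger_gap: 93.9
finger_force: 0.0
clock: 16.7
eef_pos: [590.3, 8.7, 201.7]
eef_rot: [-3.141, 0.001, -0.057]
wrist_force: [0.5, 0.4, -0.5]
finger_gap: 94.1
finger_force: 0.0
to [ 18.9  16.3 100.7] [-0.     0.001 -0.002] clock 16.7
```

```bash
python3 -m creep '[[18.9,16.3,0,0,0,0],[18.9,16.3,40,0,0,0],[18.9,16.3,80,0,0,0],[18.9,16.3,100,0,0,0],[18.9,16.3,100.7,0,0,0]]' | tail -5
python3 -m creep '[[0,0,0,0,0,0],[0,0,0,0,0,0]]' | tail -5
python3 -c "
from h import *
weigh(20)
to(608.1,-8.7,67,-.055)"
```

```text
eef_pos: [606.4, -6.0, 98.5]
eef_rot: [-3.141, 0.005, -0.053]
wrist_force: [0.2, -0.2, 0.1]
finger_gap: 94.3
finger_force: 0.0
eef_pos: [608.6, -6.9, 103.3]
eef_rot: [-3.142, -0.003, -0.054]
wrist_force: [1.2, 0.3, -0.5]
finger_gap: 94.1
finger_force: 0.0
F [-0.196 -0.122  0.047] sd [0.45 0.37 0.4 ] eff [ 4.0000e-02 -6.3258e+01 -3.2968e+01  1.7000e-02 -7.0000e-02  1.0000e-03] clock 18.4
to [ 0.5  1.3 34.5] [0. 0. 0.] clock 18.4
```

Bias is about zero, so the first knob's 217 g stands. Now descend, grip, lift and weigh knob 2.

```bash
python3 -m creep '[[0.5,1.3,15,0,0,0],[0.5,1.3,28,0,0,0],[0.5,1.3,34.5,0,0,0],[0.5,1.3,34.5,0,0,0]]' | tail -5
python3 -m creep '[[0,0,0,0,0,0],[0,0,0,0,0,0],[0,0,0,0,0,0],[0,0,0,0,0,0],[0,0,0,0,0,0]]' 30 25 | tail -5
python3 -m creep '[[0,0,0,0,0,0],[0,0,0,0,0,0],[0,0,0,0,0,0],[0,0,0,0,0,0]]' | tail -5
python3 -m creep '[[0,0,-7,0,0,0],[0,0,-14,0,0,0],[0,0,-21,0,0,0],[0,0,-28,0,0,0],[0,0,-34,0,0,0]]' | tail -5
python3 -m creep '[[0,0,0,0,0,0],[0,0,0,0,0,0],[0,0,0,0,0,0]]'  | tail -5
python3 -c "
from h import *
weigh(26)"
```

```text
eef_pos: [607.4, -8.7, 65.2]
eef_rot: [-3.142, 0.003, -0.055]
wrist_force: [-0.3, 0.1, 0.1]
finger_gap: 94.0
finger_force: 0.0
eef_pos: [608.2, -8.7, 67.2]
eef_rot: [-3.142, -0.0, -0.055]
wrist_force: [-0.4, -0.8, -0.3]
finger_gap: 57.2
finger_force: 0.0
eef_pos: [608.2, -8.7, 67.0]
eef_rot: [-3.142, -0.0, -0.055]
wrist_force: [-0.3, 0.1, -0.1]
finger_gap: 37.9
finger_force: 25.0
eef_pos: [608.3, -8.7, 101.8]
eef_rot: [-3.142, -0.001, -0.055]
wrist_force: [-0.5, 0.7, -2.0]
finger_gap: 37.3
finger_force: 25.0
eef_pos: [607.9, -8.7, 100.6]
eef_rot: [-3.142, 0.001, -0.055]
wrist_force: [-0.0, 0.8, -1.4]
finger_gap: 37.7
finger_force: 25.0
F [ 0.04   0.09  -2.173] sd [0.66 0.46 0.38] eff [-0.0000e+00 -6.4564e+01 -3.3714e+01  1.6000e-02 -7.4000e-02 -0.0000e+00] clock 21.8
```

```bash
python3 -c "
from h import *
weigh(28)
to(495,251,150,-.0506)"
```

```text
F [-0.038 -0.006 -1.891] sd [0.56 0.57 0.53] eff [ 0.0000e+00 -6.4558e+01 -3.3718e+01  1.6000e-02 -7.4000e-02 -0.0000e+00] clock 23.2
to [-127.2 -253.2  -49. ] [-0.    -0.    -0.004] clock 23.2
```

Averages are near 207–219 g, so I'll hold longer to be sure; there is plenty of time.

```bash
for i in $(seq 45); do python3 -m creep '[[0,0,0,0,0,0]]' | grep wrist_force; done | sed 's/.*, \(.*\)\]/\1/' | python3 -c "
import sys,numpy as np;a=np.array([float(l) for l in sys.stdin]);print(len(a),a.mean(),a.std())"
```

```text
45 -1.9777777777777774 0.44165793143003973
```

204 ± 5 g by the force sensor alone is too close. Joint efforts are nearly noise-free, so I'll set the knob back, read the empty arm at the same pose, and regrip.

```bash
cat >> h.py <<'E'
def eff():
    s=manip.read_state(); print("pos",s["eef_pos"].round(2),"q",s["joints"].round(5).tolist(),"eff",s["effort"].round(4)[1:3],"F",s["wrist_force"].round(2),"clock",round(s["clock"],2))
E
python3 -c "
from h import *
eff()"
python3 -m creep '[[0,0,8,0,0,0],[0,0,16,0,0,0],[0,0,24,0,0,0],[0,0,30,0,0,0],[0,0,34,0,0,0]]' | tail -5
python3 -m creep '[[0,0,0,0,0,0],[0,0,0,0,0,0],[0,0,0,0,0,0],[0,0,0,0,0,0]]' 70 | tail -5
python3 -m creep '[[0,0,-7,0,0,0],[0,0,-14,0,0,0],[0,0,-21,0,0,0],[0,0,-28,0,0,0],[0,0,-34,0,0,0]]' | tail -5
python3 -m creep '[[0,0,0,0,0,0],[0,0,0,0,0,0],[0,0,0,0,0,0],[0,0,0,0,0,0],[0,0,0,0,0,0]]'  | tail -5
python3 -c "
from h import *
eff()"
for i in $(seq 30); do python3 -m creep '[[0,0,0,0,0,0]]' | grep wrist_force; done | sed 's/.*, \(.*\)\]/\1/' | python3 -c "
import sys,numpy as np;a=np.array([float(l) for l in sys.stdin]);print(len(a),a.mean(),a.std())"
python3 -c "
from h import *
eff()"
```

```text
pos [608.13  -8.71 100.97] q [-0.07456, 0.52663, 1.45525, 5e-05, 1.1597, 1.55095] eff [-64.5579 -33.7186] F [-0.92 -0.68 -1.35] clock 27.7
eef_pos: [608.0, -8.7, 66.7]
eef_rot: [-3.142, 0.0, -0.055]
wrist_force: [-14.4, -0.7, 34.7]
finger_gap: 37.0
finger_force: 25.0
eef_pos: [608.2, -8.8, 67.0]
eef_rot: [-3.142, -0.0, -0.055]
wrist_force: [0.4, -0.3, -0.5]
finger_gap: 66.2
finger_force: 0.0
eef_pos: [608.3, -8.7, 101.9]
eef_rot: [3.142, -0.001, -0.055]
wrist_force: [-0.5, -0.6, -0.7]
finger_gap: 70.2
finger_force: 0.0
eef_pos: [608.0, -8.7, 100.7]
eef_rot: [3.142, 0.0, -0.055]
wrist_force: [-0.4, 0.2, 0.4]
finger_gap: 70.3
finger_force: 0.0
pos [608.03  -8.72 100.74] q [-0.07456, 0.52692, 1.4554, -1e-05, 1.15966, 1.55093] eff [-63.3284 -32.8894] F [-0.45  0.24  0.36] clock 29.6
30 -0.04333333333333334 0.4128626352136453
pos [608.14  -8.73 100.96] q [-0.07458, 0.52667, 1.45522, 2e-05, 1.15969, 1.55094] eff [-63.3249 -32.9182] F [-1.23  0.06  0.41] clock 32.6
```

```bash
python3 - <<'E'
import numpy as np
D=[(.300487,1.521577,np.hypot(241.001,494.0986),204.879),(.242442,1.858058,np.hypot(468.767,1.296),100.952),(.52663,1.45525,np.hypot(608.13,8.71),100.97),(.52692,1.4554,np.hypot(608.03,8.72),100.74)]
A=[];b=[]
for q2,q3,r,z in D:
    s=q2+q3
    A+=[[1,0,np.sin(q2),np.sin(s),np.cos(s)],[0,1,np.cos(q2),np.cos(s),-np.sin(s)]]; b+=[r,z]
A=np.array(A);b=np.array(b)
x,res,_,sv=np.linalg.lstsq(A,b,rcond=None);print("a,h,L1,A,B",x.round(1),"resid",(A@x-b).round(2),sv)
print("sd/mm",np.sqrt(np.diag(np.linalg.inv(A.T@A))).round(1))
x,*_=np.linalg.lstsq(A[:,1:],b,rcond=None);print("a=0:",x.round(1),(A[:,1:]@x-b).round(2))
print("mass from L1 (a=0):",.8606/x[1]*1e3/9.81*1e3)
E
```

```text
a,h,L1,A,B [  1.3 -50.7 423.7 446.8  39.3] resid [-0.01 -0.03 -0.02 -0.04 -0.04  0.04  0.07  0.03] [3.4536525  2.82496618 0.2391054  0.13987872 0.12293508]
sd/mm [5.2 6.4 3.9 5.1 5.1]
a=0: [-50.9 423.9 447.9  38.8] [-0.05  0.16 -0.07 -0.18 -0.02  0.01  0.09  0.01]
mass from L1 (a=0): 206.9426071379362
```

Both joint torques (j2: 2.03 N, j3–j2: 2.03 N) agree on 207 g, so knob 2 is heavy as well and goes second in line in rack_two. Regrip, lift and hold once more.

```bash
python3 -m creep '[[0,0,10,0,0,0],[0,0,20,0,0,0],[0,0,29,0,0,0],[0,0,34,0,0,0]]' 70 | tail -5
python3 -m creep '[[0,0,0,0,0,0],[0,0,0,0,0,0],[0,0,0,0,0,0],[0,0,0,0,0,0],[0,0,0,0,0,0]]' 30 25 | tail -5
python3 -m creep '[[0,0,0,0,0,0]]' | tail -5
python3 -m creep '[[0,0,-8,0,0,0],[0,0,-16,0,0,0],[0,0,-24,0,0,0],[0,0,-30,0,0,0],[0,0,-34,0,0,0]]' | tail -5
python3 -m creep '[[0,0,0,0,0,0],[0,0,0,0,0,0],[0,0,0,0,0,0],[0,0,0,0,0,0],[0,0,0,0,0,0]]' | tail -5
python3 -m creep '[[0,0,0,0,0,0],[0,0,0,0,0,0],[0,0,0,0,0,0],[0,0,0,0,0,0],[0,0,0,0,0,0]]' | tail -5
python3 -m creep '[[0,0,0,0,0,0]]' | tail -5
python3 -c "
from h import *
eff(); to(490,251.3,150,-.0506)"
```

```text
eef_pos: [607.6, -8.7, 65.4]
eef_rot: [-3.142, 0.002, -0.055]
wrist_force: [-0.8, 0.1, -0.1]
finger_gap: 69.9
finger_force: 0.0
eef_pos: [608.3, -8.7, 67.3]
eef_rot: [-3.142, -0.001, -0.055]
wrist_force: [0.5, 0.0, 1.2]
finger_gap: 37.8
finger_force: 25.0
eef_pos: [608.3, -8.7, 67.3]
eef_rot: [-3.142, -0.001, -0.055]
wrist_force: [-0.5, 0.1, 3.1]
finger_gap: 37.6
finger_force: 25.0
eef_pos: [608.3, -8.7, 101.8]
eef_rot: [3.142, -0.001, -0.055]
wrist_force: [-0.5, 0.1, -1.9]
finger_gap: 37.5
finger_force: 25.0
eef_pos: [608.0, -8.7, 100.7]
eef_rot: [-3.142, 0.0, -0.055]
wrist_force: [-0.7, 0.3, -1.9]
finger_gap: 37.9
finger_force: 25.0
eef_pos: [608.1, -8.8, 101.0]
eef_rot: [3.142, -0.0, -0.055]
wrist_force: [-0.6, -0.1, -2.1]
finger_gap: 37.7
finger_force: 25.0
eef_pos: [608.1, -8.7, 101.0]
eef_rot: [-3.142, -0.0, -0.055]
wrist_force: [-0.3, 0.2, -1.7]
finger_gap: 38.0
finger_force: 25.0
pos [608.15  -8.73 100.99] q [-0.07456, 0.52661, 1.45522, 1e-05, 1.15969, 1.55094] eff [-64.5548 -33.7166] F [-0.35  0.24 -1.73] clock 35.2
to [-132.2 -253.2  -49. ] [-0.    -0.    -0.004] clock 35.2
```

```bash
python3 -m creep '[[0,-20,-20,0,0,0],[-10,-60,-45,0,0,0],[-35,-95,-49,0,0,0],[-60,-130,-49,0,0,0],[-85,-165,-49,0,0,0]]' | tail -5
python3 -m creep '[[-20,-35,0,0,0,-0.004],[-40,-70,0,0,0,-0.004],[-47,-88,0,0,0,-0.004],[-47,-88,0,0,0,-0.004],[-47,-88,0,0,0,-0.004]]' | tail -5
python3 -c "
from h import *
to(490,251.3,90,-.0506)"
```

```text
eef_pos: [531.3, 161.9, 150.2]
eef_rot: [-3.141, -0.001, -0.055]
wrist_force: [-0.2, 0.9, -2.6]
finger_gap: 37.6
finger_force: 25.0
eef_pos: [490.2, 251.0, 150.0]
eef_rot: [3.141, -0.0, -0.05]
wrist_force: [-0.4, -0.7, -2.2]
finger_gap: 37.7
finger_force: 25.0
to [-0.2 -0.3 60. ] [ 0.    -0.     0.001] clock 36.2
```

```bash
python3 -m creep '[[-0.2,-0.3,25,0,0,0],[-0.2,-0.3,45,0,0,0],[-0.2,-0.3,56,0,0,0],[-0.2,-0.3,60,0,0,0],[-0.2,-0.3,60,0,0,0]]' | tail -5
python3 -m creep '[[0,0,0,0,0,0],[0,0,0,0,0,0]]' | tail -5
python3 -c "
from h import *
to(575.1,247.2,90,-.0506)"
```

```text
eef_pos: [490.3, 251.0, 90.0]
eef_rot: [3.141, 0.0, -0.051]
wrist_force: [0.6, 0.3, -1.8]
finger_gap: 37.8
finger_force: 25.0
eef_pos: [490.4, 251.5, 90.8]
eef_rot: [-3.141, -0.001, -0.051]
wrist_force: [0.0, 0.0, -1.7]
finger_gap: 37.8
finger_force: 25.0
to [84.8 -0.   0.9] [-0.001 -0.001 -0.   ] clock 36.9
```

```bash
python3 -m creep '[[8,0,0.5,0,0,0],[16,0,0.5,0,0,0],[24,0,0.5,0,0,0],[32,0,0.5,0,0,0],[40,0,0.5,0,0,0]]' | tail -5
python3 -m creep '[[8,0,0,0,0,0],[16,0,0,0,0,0],[24,0,0,0,0,0],[31,0,0,0,0,0],[37,0,0,0,0,0]]' | tail -5
python3 -m creep '[[1,0,0,0,0,0],[2,0,0,0,0,0],[3,0,0,0,0,0],[4,0,0,0,0,0]]' | tail -5
python3 -c "
from h import *
to(575.1,247.2,90,-.0506)"
```

```text
eef_pos: [530.7, 249.3, 89.4]
eef_rot: [3.142, 0.0, -0.051]
wrist_force: [-0.5, 1.0, -2.6]
finger_gap: 37.6
finger_force: 25.0
eef_pos: [567.5, 247.5, 89.4]
eef_rot: [3.142, 0.0, -0.051]
wrist_force: [-0.9, -0.0, -2.1]
finger_gap: 37.6
finger_force: 25.0
eef_pos: [570.8, 247.4, 89.5]
eef_rot: [-3.142, 0.0, -0.051]
wrist_force: [-0.2, -0.1, -2.3]
finger_gap: 37.4
finger_force: 25.0
to [ 4.3 -0.  -0.5] [-0.  0.  0.] clock 38.3
```

```bash
python3 -m creep '[[0.7,0,0,0,0,0],[1.4,0,0,0,0,0],[2.1,0,0,0,0,0],[2.8,0,0,0,0,0]]' | grep -E "pos|wrist"
python3 -m creep '[[0.5,0,0,0,0,0],[1,0,0,0,0,0]]'| grep -E "pos|wrist"
python3 -m creep '[[0.3,0,0,0,0,0]]'| grep -E "pos|wrist"
python3 -m creep '[[0.3,0,0,0,0,0]]'| grep -E "pos|wrist"
```

```text
eef_pos: [573.7, 247.2, 89.5]
wrist_force: [-1.0, -0.5, -2.5]
eef_pos: [574.7, 247.1, 89.5]
wrist_force: [-0.9, 0.1, -1.7]
eef_pos: [574.8, 247.1, 89.5]
wrist_force: [-3.0, -0.2, -0.8]
eef_pos: [575.0, 247.1, 89.5]
wrist_force: [-3.4, -0.4, -0.2]
```

Contact with the first knob at the expected place. Lower to seat, release and retreat.

```bash
python3 -m creep '[[0,0,0.6,0,0,0],[0,0,1.2,0,0,0],[0,0,1.7,0,0,0]]' | grep -E "pos|wrist"
python3 -m creep '[[0,0,0.3,0,0,0]]'| grep -E "pos|wrist"
python3 -m creep '[[0,0,0.3,0,0,0]]'| grep -E "pos|wrist"
```

```text
eef_pos: [575.1, 247.1, 87.7]
wrist_force: [-5.5, 0.6, 1.3]
eef_pos: [575.1, 247.1, 87.4]
wrist_force: [-5.3, -0.6, 1.8]
eef_pos: [575.2, 247.1, 87.4]
wrist_force: [-6.6, -0.6, 4.8]
```

```bash
python3 -m creep '[[-0.3,0,-0.4,0,0,0]]'| grep -E "pos|wrist"
python3 -m creep '[[0,0,0,0,0,0],[0,0,0,0,0,0],[0,0,0,0,0,0],[0,0,0,0,0,0]]' 70 | tail -5
python3 -m creep '[[0,0,-15,0,0,0],[0,0,-35,0,0,0],[0,0,-65,0,0,0],[0,0,-105,0,0,0]]' 94 | tail -5
python3 -m creep '[[-40,0,-10,0,0,0],[-70,0,-10,0,0,0],[-70,0,-10,0,0,0],[-70,0,-10,0,0,0]]' | tail -5
python3 -c "
from h import *
W=wrist('w_p2')
for c in((625,244.5),(575,247)):
  for z in((76,84),(110,134)): rect(W,c,30,*z)
eff()"
```

```text
eef_pos: [575.0, 247.1, 87.5]
wrist_force: [-2.0, 0.1, -2.6]
eef_pos: [575.2, 247.1, 87.6]
eef_rot: [-3.141, -0.0, -0.051]
wrist_force: [-0.2, 0.3, -0.0]
finger_gap: 66.1
finger_force: 0.0
eef_pos: [574.4, 246.9, 193.6]
eef_rot: [3.141, 0.002, -0.051]
wrist_force: [0.1, -0.1, 0.4]
finger_gap: 93.8
finger_force: 0.0
eef_pos: [505.3, 250.8, 204.0]
eef_rot: [-3.141, -0.002, -0.05]
wrist_force: [-0.2, -0.8, 0.2]
finger_gap: 93.8
finger_force: 0.0
499 rect [622.9 244.2  48.4  54.5  87. ] zmed 82.2
1329 rect [624.3 244.5  36.2  37.2  87.6] zmed 130.5
579 rect [576.3 245.4  48.6  53.9  54.4] zmed 82.1
1148 rect [574.5 247.   36.1  37.   86.8] zmed 130.5
pos [505.67 250.69 203.47] q [0.39541, 0.33276, 1.48257, -0.00014, 1.32491, 2.01693] eff [-56.5706 -34.9458] F [ 0.46 -1.   -0.33] clock 40.95
```

View pics/w_p2.png

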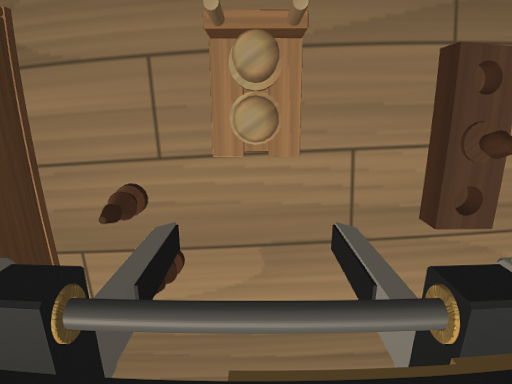

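Both knobs stand upright and in line in rack_two, at (256,58) and (255,118), touching each other. The first is at the stop, and the spindle and finials are undisturbed. Handing in.

```bash
python3 -c "
from cell import manip
print(manip.sign_off())"
```

```text
the job is handed in; nothing more can be done
None
```

Both knobs weighed over 200 g (about 217 g, and about 207 g for the closer call), so both are in the two-post rack, one against the stop and the other touching it; I handed the job in at about 41 s, and setting the second knob back once to re-weigh it pressed the block with about 35 N for a moment.

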